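Reset the stay of a bench extraction vent

ROBOT

A 6-joint arm with a two-finger parallel gripper is mounted at the origin on the work surface. World frame = base frame: x ahead of the robot, y to its left, z up, the work surface at z = 0. Lengths are in mm, angles in rad, forces in N, time in s.
With the tool pointing down it reaches from about 350 to 875 mm from the base axis. Payload 4.2 kg.
Tool frame: the origin (TCP) lies at the very end of the fingers, on their centre line; the grasp point (between the pads) lies 19 mm behind it; z points along the fingers, y is the direction in which the jaws open and shut (so a half turn about z gives the same grasp; the last joint's range is limited). The gripper opens to 85 mm and grips with 20 to 120 N. Pads are 22 mm wide; open, the fingers measure 114 mm over their backs; the gripper's body (76 mm by 85 mm) begins 54 mm behind the grasp point. The pads swing forward as they close: fully open they stand 13 mm farther back than shut.
Start: joints at [1.42, 0.385, 0.008, 0, -1.194, -0.259], TCP at [248.983, 573.242, 231.312] pointing down, gripper open.
Joint ranges: [-3.14, 3.14], [-1.21, 2.06], [-1.07, 1.41], [-3.16, 2.05], [-2.99, -0.16], [-3.1, 3.1]. Speed limits (rad/s): [2.79, 2.79, 3.14, 3.14, 3.14, 3.14].

INTERFACE

Orientations are given as a unit quaternion [x, y, z, w].
In Python, from bench import arm gives the robot as it stands.
- The arm moves only by the tool apply_moves, never from a script. Its argument "plan" is one flat list of numbers, 5 for each row, row after row: the gripper's target within -1 to 1 (shut at 1, half-way at 0, fully open at -1), then the shift along the world's x, y, z in m, then the turn about the world's z in degrees. A call has 1 to 8 rows; each row is the pose to reach, as a shift and turn from the pose commanded when the call began; what a row does not reach only later rows make up. A row lasts 1/12 s, in which the tool goes at most 41.7 mm and 7.16 degrees, less where a joint would pass 70% of its speed; a pose out of reach is approached as far as the arm can. A call with a gripper value outside its range is refused whole. The fingers move at their own pace and stop on an object; the grip force is fixed at half the most. Time passes only in rows, so rows that repeat a pose let the fingers close. It gives the time, the measured TCP pose, the force and the opening at its end, in the units of the state.
- arm.read_state(): the state, without advancing time (a new reading comes with each control period).
- arm.get_image(name): name is "side" or "top" or "wrist"; returns a dict with "color" (384x512x3 uint8, red, green, blue), "range_z" (384x512 float32, mm along the optical axis (not along the pixel's ray), 0 where there is no reading), "camera_matrix" (3x3 intrinsics, pixels), "camera_from_world" (4x4, takes a point from world to camera coordinates); the wrist camera has in their place "mount" (4x4, takes a point from camera to tool coordinates, whose origin is the TCP and whose axes are the flange's). Camera axes: x right, y down, z forward; pixel columns grow to the right and rows downward; lengths in mm; the calibration is good to about 2 mm. A picture is of the moment at which its call begins: read the wrist's pose just before it.
- arm.job_done(): hands the job in, once; it reports no verdict.
The state is a dict: "clock": time; "joints": joint angles; "joint_vel": joint speeds; "joint_efforts": joint torques, N m; "position": TCP position; "ee_rot": TCP orientation; "contact_force": force on the tool from outside, world axes, zero at the start; "wrist_torque": the same for the moment, N m; "gripper_width": finger opening in mm.
Only numpy, scipy, OpenCV 4.12 (cv2) and the standard library are available. Lean on these libraries where they do the work, as an engineer would, in place of code of your own. Each camera call takes 0.05 s, during which the arm holds its last target.

TASK

Two flat extraction vents lie on the parts bench, each with a sliding shutter held by a flat stay whose hole sits over an upright pin. The wide vent is half open: lift its stay off the pin by the knob, push the shutter to fully open and drop the hole nearest the knob over the pin, so that the stay lies flat again. Leave the narrow vent as it is.

Things in the scene. Friction and masses are not known exactly. Their poses are not given: they have to be found in the camera images.
- wide_knob (a point): Grip point on the wide vent's stay: on the axis of a black upright round knob (22 mm diameter, 42 mm high) near the bar's free end, 27 mm above the bar's upper face, 15 mm below the knob's top. x along the bar towards its pivot, z up the knob. With the stay flat and a hole centred on the pin, the knob axis is behind the pin (along the pin's -x) by 35 mm (fully open), 80 (half), 125 (shut).
- wide_pin (a point): Top of the fixed upright steel pin, 12 mm diameter, 65 mm above the bench, 25 mm out of the casing, 10 mm above the top face of a flat stay. x = opening direction of the shutter (roughly away from the robot), z up. The wide vent is a grey casing 400 x 210 x 40 mm; the pin is on its centre line, 140 mm from the end nearest the robot.
- wide_shutter (a joint): Travel in m, along the pin's +x, of the wide vent's sheet-steel shutter (170 mm wide, 110 mm long): 0 shut, 0.045 half open (start, within 5 mm), 0.090 fully open, end stop at 0.105. About 1.5 N friction; it stays where it is left. The stay is pivoted on its edge nearest the robot and pushes it.
- wide_stay (a joint): Lift angle (rad) of the stay: 0 flat, positive = knob end up, falls by its weight; clear of the pin from 0.2 (knob 35 mm up). Flat steel bar 6 x 46 mm, 190 mm from pivot to end, towards the robot; 28 mm square holes centred 50 (shut), 95 (half), 140 mm (fully open) from the pivot, knob axis at 175. It also swivels sideways freely, 0.1 rad each way.
- narrow_knob (a point): The same kind of grip point on the stay of the other, narrow vent (casing 400 x 130 mm, shutter 90 mm wide), which is shut. To be left alone.

How it is judged:
By the outcome, as a careful person would: the job done as asked, in the order asked, and still so for the second after the job is handed in, with the robot touching nothing.
It also fails if it takes over 38 s, if anything falls off the work surface, if the arm or the gripper's body presses on something with over 40 N, if the wrist force passes 120 N, or if a joint passes its speed limit or range.

## Working session

There is one attempt and no reset: what is moved stays moved. The work goes in short steps, Python scripts to look and compute and a tool call to move; the robot and the scene stay as the last step left them, time stands still between calls to the robot, and variables do not carry over. Pictures are saved under pics/ and viewed, and the job is handed in when it is done.

Besides the shell and the picture viewer there is one more tool, called after "Emit:" as name(argument=value, ...), one argument or row to a line, values as JSON. apply_moves: Moves the arm, as the interface text tells. Its arguments: {"type":"object","properties":{"plan":{"type":"array","items":{"type":"number"}}},"required":["plan"]}

```bash
mkdir -p pics; cat > h.py <<'E'
import numpy as np, cv2
from bench import arm
from scipy.spatial.transform import Rotation as R
def snap(n,fn):
    s=arm.read_state(); im=arm.get_image(n)
    cv2.imwrite('pics/'+fn+'.png',im['color'][:,:,::-1]); np.savez('pics/'+fn+'.npz',pos=s['position'],rot=s['ee_rot'],**im); return s,im
def w2c(im,s=None):
    if 'camera_from_world' in im: return np.array(im['camera_from_world'])
    T=np.eye(4);T[:3,:3]=R.from_quat(s['ee_rot']).as_matrix();T[:3,3]=s['position']
    return np.linalg.inv(T@np.array(im['mount']))
def cloud(im,s=None):
    K=im['camera_matrix'];d=im['range_z'].astype(float);v,u=np.mgrid[:d.shape[0],:d.shape[1]]
    P=np.stack([(u-K[0,2])/K[0,0]*d,(v-K[1,2])/K[1,1]*d,d,np.ones_like(d)],-1)
    W=P@np.linalg.inv(w2c(im,s)).T; W=W[...,:3]; W[d==0]=np.nan; return W
def proj(im,p,s=None):
    q=w2c(im,s)@np.append(p,1); q=im['camera_matrix']@q[:3]; return q[:2]/q[2]
E
python3 - <<'E'
from h import *
for n in ['side','top','wrist']: s,im=snap(n,n+'0')
print(s)
E
```

```text
{'clock': 0.1, 'joints': array([ 1.41956989e+00,  3.85494445e-01,  6.78456044e-03, -4.24181586e-04,
       -1.19397217e+00, -2.58598828e-01]), 'joint_vel': array([ 0.00109685, -0.0003505 ,  0.00458092,  0.00022165,  0.00183306,
        0.00016409]), 'joint_efforts': array([-5.52321635e-04, -3.93321097e+01,  1.88927668e+01,  4.19790924e+00,
       -2.59818698e-03,  2.27350810e-06]), 'position': array([248.81366514, 572.79130932, 230.332272  ]), 'ee_rot': array([ 9.79062391e-01, -2.03558117e-01, -1.46257878e-04,  9.52084344e-04]), 'contact_force': array([ 0.05194596,  0.41011912, -0.06485226]), 'wrist_torque': array([ 0.00705281, -0.01941351,  0.02106145]), 'gripper_width': 85.06517896689529}
```

View pics/top0.png

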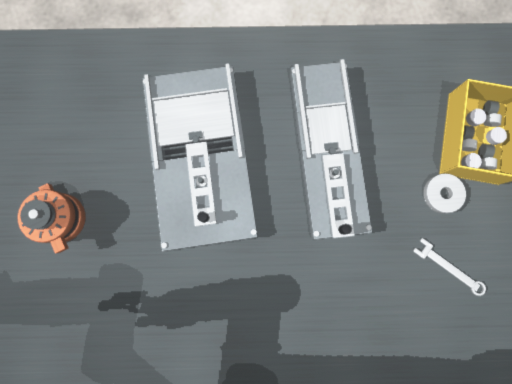

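View pics/side0.png

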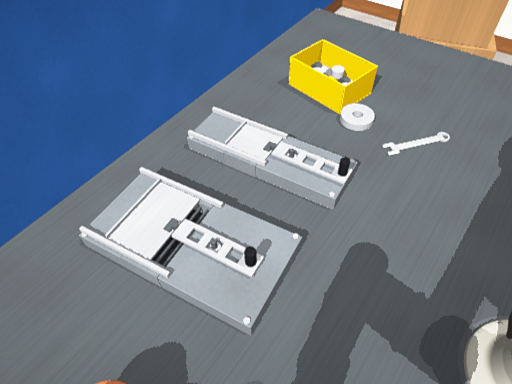

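View pics/wrist0.png

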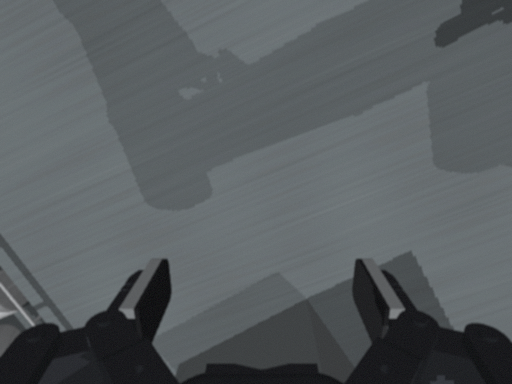

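The top view shows the wide vent at left (knob about (203,216), pin about (201,181)) and the narrow vent at right. The side view shows the wide one in front (knob (250,256), pin (214,242)). The wrist view shows only the bench.

```bash
python3 - <<'E'
from h import *
L={}
for n in ['top','side']:
    im=dict(np.load(f'pics/{n}0.npz')); W=cloud(im); L[n]=(im,W)
    C=np.linalg.inv(im['camera_from_world']);print(n,'cam',C[:3,3].round(), im['camera_matrix'][0,0])
    big=cv2.resize(im['color'][:,:,::-1],None,fx=4,fy=4,interpolation=cv2.INTER_CUBIC)
    if n=='top': c=big[60*4:255*4,140*4:260*4]
    else: c=big[160*4:335*4,75*4:310*4]
    c=cv2.resize(c,None,fx=.8,fy=.8) ; print(c.shape); cv2.imwrite(f'pics/{n}_z.png',c[:600,:800])
im,W=L['top']
for u,v in [(203,216),(201,181),(161,246),(255,236),(145,76),(235,67),(180,220),(200,160),(240,200),(210,120)]: print(u,v,W[v,u].round(1))
im,W=L['side']
for u,v in [(250,249),(250,256),(212,236),(214,242),(230,258),(270,235)]: print(u,v,W[v,u].round(1))
E
```

```text
top cam [416.  -0. 938.] 409.4867776819409
(624, 384, 3)
side cam [247. 396. 692.] 390.8481974244211
(560, 752, 3)
203 216 [481.5 107.   94.7]
201 181 [560.1 115.4  61.3]
161 246 [422.5 205.4  37.8]
255 236 [439.9   0.8  37.7]
145 76 [806.2 243.9  50.1]
235 67 [848.1  41.4  -1.1]
180 220 [477.9 163.9  41.2]
200 160 [611.  120.4  40.6]
240 200 [519.4  32.4  40.3]
210 120 [701.1  97.   47. ]
250 249 [481.9 108.4  96.3]
250 256 [473.9 119.3  95. ]
212 236 [576.9 107.3  53.9]
214 242 [559.5 120.4  64.6]
230 258 [522.8 120.2  41.2]
270 235 [490.8  32.2  40.4]
```

View pics/top_z.png

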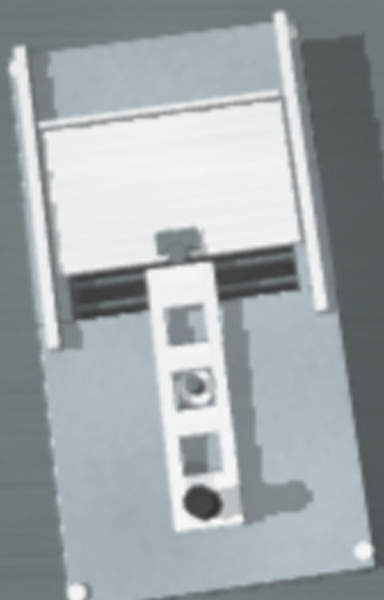

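View pics/side_z.png

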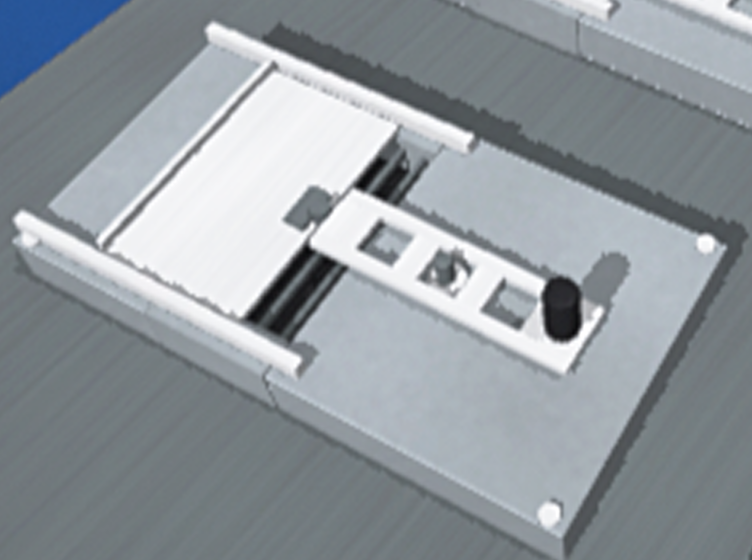

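```bash
python3 - <<'E'
from h import *
P={}
for n in ['top','side']:
    im=dict(np.load(f'pics/{n}0.npz')); W=cloud(im)
    near=np.hypot(W[...,0]-481,W[...,1]-109)<25
    m=near&(W[...,2]>85)&(W[...,2]<110); k=W[m]; print(n,'knob top',m.sum(),np.median(k,0).round(1),k.mean(0).round(1),k.min(0).round(),k.max(0).round())
    near=np.hypot(W[...,0]-560,W[...,1]-117)<14
    m=near&(W[...,2]>59)&(W[...,2]<72); k=W[m]; print(n,'pin',m.sum(),k.mean(0).round(1),k.min(0).round(),k.max(0).round())
    m=(W[...,2]>51.5)&(W[...,2]<58.5)&(W[...,0]>440)&(W[...,0]<660)&(abs(W[...,1]-118)<45)
    k=W[m]; r=cv2.minAreaRect(k[:,:2].astype(np.float32)); print(n,'bar',m.sum(),r,k[:,2].mean())
    m=(W[...,2]>36)&(W[...,2]<43.5)&(W[...,0]>400)&(W[...,0]<600)&(W[...,1]>-30)&(W[...,1]<250); k=W[m]
    r=cv2.minAreaRect(k[:,:2].astype(np.float32)); print('casing',r, cv2.boxPoints(r).round())
E
```

```text
top knob top 92 [481.4 109.   94.6] [481.4 108.8  94.4] [471.  99.  86.] [492. 120.  98.]
top pin 22 [563.9 117.1  63.5] [560. 113.  60.] [569. 122.  68.]
top bar 1055 ((563.7081298828125, 118.5352554321289), (194.22604370117188, 46.191856384277344), 6.42110538482666) 53.798965520677996
casing ((518.7127685546875, 111.90778350830078), (188.18035888671875, 209.8650360107422), 7.042062282562256) [[412. 205.]
 [438.  -4.]
 [625.  19.]
 [599. 228.]]
side knob top 127 [478.6 113.4  94.9] [478.7 113.2  94. ] [470. 102.  86.] [490. 122.  98.]
side pin 33 [561.6 120.5  63. ] [557. 114.  59.] [567. 126.  66.]
side bar 1344 ((562.3203735351562, 120.63121795654297), (195.73789978027344, 47.709510803222656), 6.811608791351318) 54.06876930949433
casing ((518.1204833984375, 113.61093139648438), (190.47093200683594, 211.71104431152344), 7.041460990905762) [[411. 207.]
 [437.  -3.]
 [626.  20.]
 [600. 230.]]
```

Emit:
apply_moves(
  plan=[-1, 0.2, -0.4, 0, 30.5, -1, 0.2, -0.4, 0, 30.5, -1, 0.2, -0.4, 0, 30.5, -1, 0.2, -0.4, 0, 30.5, -1, 0.2, -0.4, 0, 30.5, -1, 0.2, -0.4, 0, 30.5, -1, 0.2, -0.4, 0, 30.5, -1, 0.2, -0.4, 0, 30.5],
)

```text
clock: 0.82
position: [398.3, 273.0, 231.3]
ee_rot: [0.998, 0.062, -0.0, -0.0]
contact_force: [1.8, 0.6, -0.6]
gripper_width: 85.3
```

Emit:
apply_moves(
  plan=[-1, 0.04, -0.166, 0, 0, -1, 0.04, -0.166, 0, 0, -1, 0.04, -0.166, 0, 0, -1, 0.04, -0.166, 0, 0, -1, 0.04, -0.166, 0, 0, -1, 0.04, -0.166, 0, 0],
)

```text
clock: 1.32
position: [438.1, 106.9, 231.2]
ee_rot: [0.998, 0.059, -0.0, 0.0]
contact_force: [-0.2, 0.5, 0.1]
gripper_width: 86.1
```

```bash
python3 - <<'E'
from h import *
s,im=snap('wrist','w1'); print(s['clock'],s['position'],R.from_quat(s['ee_rot']).as_matrix().round(3)); print(im['mount'])
for p in [(481,109,97),(564,118,65)]: print(proj(im,p,s))
E
```

```text
1.3167 [438.07534168 106.86842451 231.20131313] [[ 0.993  0.118 -0.   ]
 [ 0.118 -0.993 -0.   ]
 [-0.     0.    -1.   ]]
[[ 3.02172480e-04 -9.45888174e-01 -3.24492635e-01  8.46082701e+01]
 [ 9.99999954e-01  2.89784745e-04  8.64996620e-05  3.59093935e-01]
 [ 1.22140080e-05 -3.24492646e-01  9.45888219e-01 -1.42568651e+02]
 [ 0.00000000e+00  0.00000000e+00  0.00000000e+00  1.00000000e+00]]
[264.41018201 136.14286678]
[265.35352159  33.73731427]
```

View pics/w1.png

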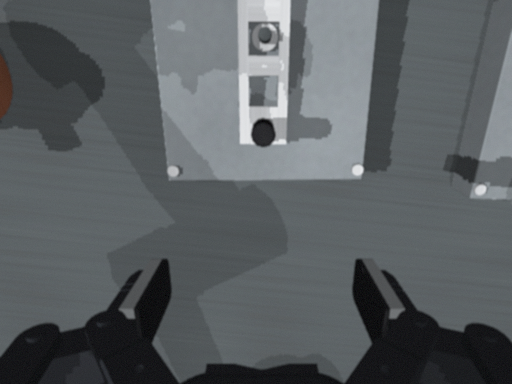

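The wrist view shows the knob top at about (263,130) and the pin in its hole at (265,36), both close to the predicted pixels. I'll triangulate them using the top view.

```bash
python3 - <<'E'
from h import *
z=np.load('pics/w1.npz'); im=dict(z); s=dict(position=z['pos'],ee_rot=z['rot']); W=cloud(im,s)
for nm,c,r,lo,hi in [('knob',(482,109),22,88,104),('pin',(563,118),13,60,72)]:
    m=(np.hypot(W[...,0]-c[0],W[...,1]-c[1])<r)&(W[...,2]>lo)&(W[...,2]<hi); v,u=np.nonzero(m); k=W[m]
    print(nm,len(k),k.mean(0).round(1),k.min(0).round(),k.max(0).round(),u.mean(),v.mean(),v.min(),v.max())
    top=dict(np.load('pics/top0.npz')); Wt=cloud(top); mt=(np.hypot(Wt[...,0]-c[0],Wt[...,1]-c[1])<r)&(Wt[...,2]>lo+4)&(Wt[...,2]<hi)
    m=m&(W[...,2]>lo+4)
    a=np.argwhere(mt).mean(0)[::-1]; b=np.argwhere(m).mean(0)[::-1]
    X=cv2.triangulatePoints(top['camera_matrix']@w2c(top)[:3],im['camera_matrix']@w2c(im,s)[:3],a.reshape(2,1),b.reshape(2,1)); print('tri',(X[:3]/X[3]).ravel().round(1))
m=(W[...,2]>51)&(W[...,2]<59)&(abs(W[...,1]-115)<45)&(W[...,0]>440)&(W[...,0]<600); k=W[m];print(k[:,2].mean(),cv2.minAreaRect(k[:,:2].astype(np.float32)),k.min(0))
m=(W[...,2]>36)&(W[...,2]<44)&(W[...,0]<560)&(W[...,1]>-20)&(W[...,1]<230); print(cv2.minAreaRect(W[m][:,:2].astype(np.float32)))
E
```

```text
knob 504 [482.7 110.5  95.3] [472. 100.  88.] [493. 121.  98.] 262.9047619047619 133.63888888888889 121 146
tri [482.  110.   89.9]
pin 163 [564.2 118.5  64.5] [559. 113.  60.] [570. 124.  67.] 264.7484662576687 33.47239263803681 26 41
tri [566.5 118.7  49.2]
54.26313720902135 ((529.604736328125, 115.77906036376953), (125.22738647460938, 46.1505012512207), 6.511556148529053) [465.07220913  86.56619833  51.18740863]
((498.840087890625, 110.52426147460938), (146.65931701660156, 211.62367248535156), 6.549328327178955)
```

Emit:
apply_moves(
  plan=[-1, 0.0445, 0.003, -0.05, 0, -1, 0.0445, 0.003, -0.05, 0, -1, 0.0445, 0.003, -0.09, 0, -1, 0.0445, 0.003, -0.13, 0, -1, 0.0445, 0.003, -0.15, 0, -1, 0.0445, 0.003, -0.168, 0, -1, 0.0445, 0.003, -0.168, 0],
)

```text
clock: 1.95
position: [479.9, 112.4, 59.5]
ee_rot: [0.998, 0.062, -0.004, 0.002]
contact_force: [-0.0, -0.6, -0.3]
gripper_width: 85.3
```

```bash
python3 - <<'E'
from h import *
s,im=snap('wrist','w2'); print(s['clock'],s['position'],s['contact_force'])
s,im=snap('side','s2')
E
```

```text
1.95 [479.88403716 112.41074459  59.4520768 ] [-0.02166137 -0.58414732 -0.26334393]
```

View pics/w2.png

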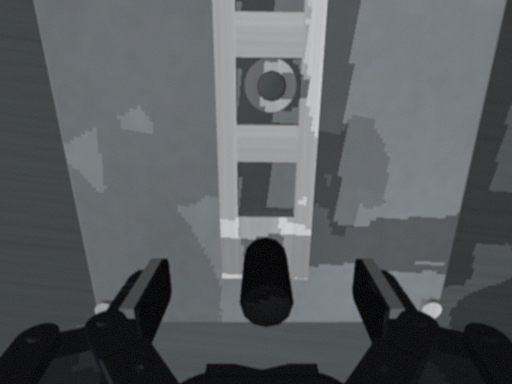

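View pics/s2.png

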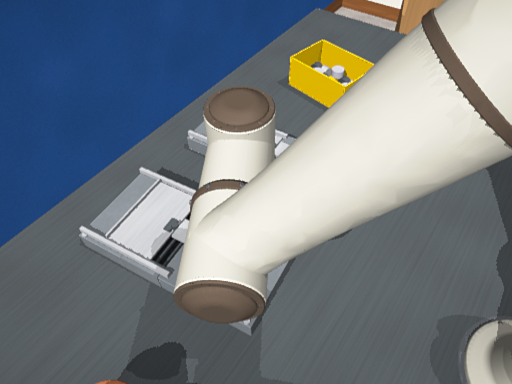

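The wrist view shows the knob (top about (266,305)) between the open pads (165 and 357). Next I close the gripper.

Emit:
apply_moves(
  plan=[1, 0, 0, 0, 0, 1, 0, 0, 0, 0, 1, 0, 0, 0, 0, 1, 0, 0, 0, 0, 1, 0, 0, 0, 0, 1, 0, 0, 0, 0, 1, 0, 0, 0, 0, 1, 0, 0, 0, 0],
)

```text
clock: 2.72
position: [482.7, 112.1, 63.6]
ee_rot: [0.998, 0.061, 0.0, -0.0]
contact_force: [0.9, -0.2, 1.6]
gripper_width: 20.4
```

```bash
python3 - <<'E'
from h import *
s,im=snap('wrist','w3'); print(s['clock'],s['position'],s['contact_force'],s['gripper_width'])
E
```

```text
2.7167 [482.71962128 112.14402014  63.57231367] [ 0.91537139 -0.15123595  1.59295868] 20.376811581701972
```

View pics/w3.png

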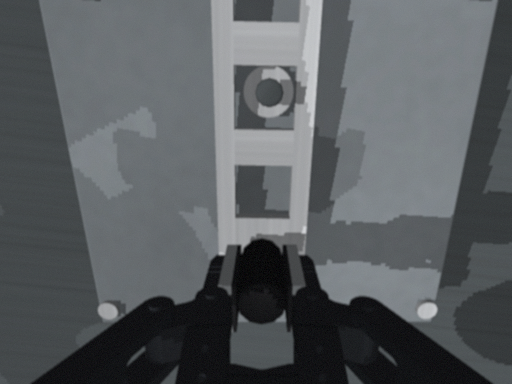

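Emit:
apply_moves(
  plan=[1, 0.0015, 0, 0.0085, 0, 1, 0.004, 0.0005, 0.017, 0, 1, 0.0065, 0.001, 0.026, 0, 1, 0.0095, 0.001, 0.034, 0, 1, 0.013, 0.0015, 0.042, 0, 1, 0.0165, 0.002, 0.05, 0, 1, 0.0165, 0.002, 0.05, 0, 1, 0.0165, 0.002, 0.05, 0],
)

```text
clock: 3.43
position: [499.7, 114.2, 113.9]
ee_rot: [0.998, 0.061, 0.001, -0.0]
contact_force: [1.0, -1.1, -3.3]
gripper_width: 20.7
```

```bash
python3 - <<'E'
from h import *
s,im=snap('wrist','w4'); print(s['clock'],s['position'],s['contact_force'],s['gripper_width'])
s,im=snap('top','t4')
E
```

```text
3.4333 [499.68512902 114.17589254 113.8557368 ] [ 0.99219305 -1.07490825 -3.32843621] 20.713322466355283
```

View pics/w4.png

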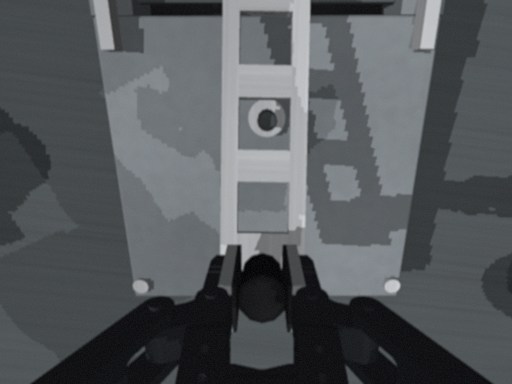

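View pics/t4.png

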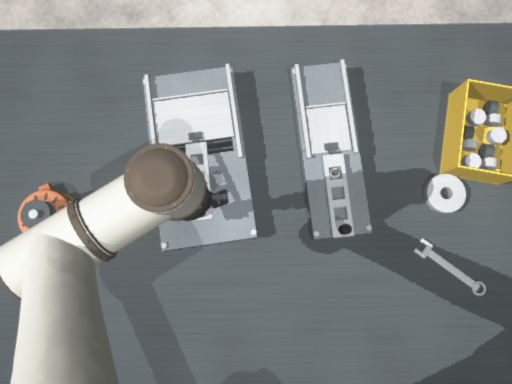

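The wrist view shows the bar lifted over the pin (267,119), with the knob held. Next I check the geometry numerically.

```bash
python3 - <<'E'
from h import *
for f in ['w3','w4']:
    z=np.load(f'pics/{f}.npz'); im=dict(z); s=dict(position=z['pos'],ee_rot=z['rot']); W=cloud(im,s)
    m=(np.hypot(W[...,0]-564,W[...,1]-118)<13)&(W[...,2]>61)&(W[...,2]<69); k=W[m]
    v,u=np.nonzero(m)
    print(f,'pin',len(k),k.mean(0).round(1),k.min(0).round(1),k.max(0).round(1),u.mean(),v.mean())
    m=(W[...,2]>36)&(W[...,2]<44)&(W[...,0]<540)&(W[...,1]>-20)&(W[...,1]<230); print(cv2.minAreaRect(W[m][:,:2].astype(np.float32)))
z=np.load('pics/w4.npz');im=dict(z); s=dict(position=z['pos'],ee_rot=z['rot']); W=cloud(im,s)
for v in (30,75,155): print(v,[W[v,u].round(0).tolist() for u in (232,262,300)])
E
```

```text
w3 pin 627 [564.3 118.6  64.6] [558.4 112.7  61.8] [570.2 124.5  66.9] 269.0207336523126 91.79585326953747
((488.4206848144531, 108.93281555175781), (127.66926574707031, 210.75), 6.658412456512451)
w4 pin 320 [564.6 118.6  64.5] [558.6 112.9  61.1] [570.3 124.4  66.9] 266.825 120.33125
((488.86663818359375, 109.10101318359375), (128.75296020507812, 209.67022705078125), 7.121127128601074)
30 [[609.0, 143.0, 68.0], [615.0, 128.0, 40.0], [613.0, 107.0, 69.0]]
75 [[587.0, 140.0, 75.0], [589.0, 124.0, 75.0], [591.0, 104.0, 73.0]]
155 [[546.0, 135.0, 86.0], [548.0, 119.0, 87.0], [551.0, 99.0, 87.0]]
```

Emit:
apply_moves(
  plan=[1, 0.008, 0, 0, 0, 1, 0.016, 0.0005, 0, 0, 1, 0.024, 0.001, 0, 0, 1, 0.032, 0.0015, 0, 0, 1, 0.04, 0.002, 0, 0, 1, 0.047, 0.002, 0, 0, 1, 0.047, 0.002, 0, 0, 1, 0.047, 0.002, 0, 0],
)

```text
clock: 4.2
position: [547.6, 116.7, 113.2]
ee_rot: [0.998, 0.061, 0.001, -0.0]
contact_force: [1.1, 2.5, -2.9]
gripper_width: 20.9
```

```bash
python3 - <<'E'
from h import *
s,im=snap('wrist','w5'); print(s['clock'],s['position'],s['contact_force'],s['gripper_width'])
W=cloud(im,s)
m=(np.hypot(W[...,0]-564,W[...,1]-118)<13)&(W[...,2]>61)&(W[...,2]<69); k=W[m];print(len(k),k.mean(0))
E
```

```text
4.2 [547.64941127 116.74898673 113.23677385] [ 1.14019497  2.48848099 -2.94932539] 20.94520773264916
268 [565.17591693 118.61909425  64.33548952]
```

View pics/w5.png

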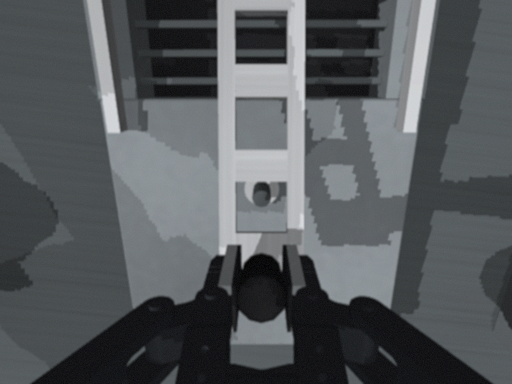

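The open-position hole (262,200) is over the pin, so I lower along the arc.

Emit:
apply_moves(
  plan=[1, -0.004, -0.0005, -0.008, 0, 1, -0.007, -0.001, -0.016, 0, 1, -0.01, -0.001, -0.0245, 0, 1, -0.013, -0.0015, -0.033, 0, 1, -0.015, -0.002, -0.0415, 0, 1, -0.017, -0.002, -0.046, 0, 1, -0.017, -0.002, -0.049, 0, 1, -0.017, -0.002, -0.049, 0],
)

```text
clock: 4.92
position: [528.4, 113.7, 63.7]
ee_rot: [0.998, 0.061, -0.001, 0.001]
contact_force: [-1.7, -0.1, 3.5]
gripper_width: 20.3
```

```bash
python3 - <<'E'
from h import *
s,im=snap('wrist','w6'); print(s['clock'],s['position'],s['contact_force'],s['gripper_width'])
W=cloud(im,s)
m=(np.hypot(W[...,0]-564,W[...,1]-118)<13)&(W[...,2]>61)&(W[...,2]<69); k=W[m];print(len(k),k.mean(0))
m=(W[...,2]>48)&(W[...,2]<60)&(abs(W[...,1]-120)<40)&(W[...,0]>560)&(W[...,0]<680); print(np.polyfit(W[m][:,0],W[m][:,2],1),W[m].mean(0))
E
```

```text
4.9167 [528.44555915 113.70744979  63.72297423] [-1.73355434 -0.06769937  3.45429991] 20.28518378090468
489 [565.05917548 118.5995427   64.3471144 ]
[9.56567736e-03 4.81923364e+01] [608.34536309 123.46295667  54.01157188]
```

View pics/w6.png

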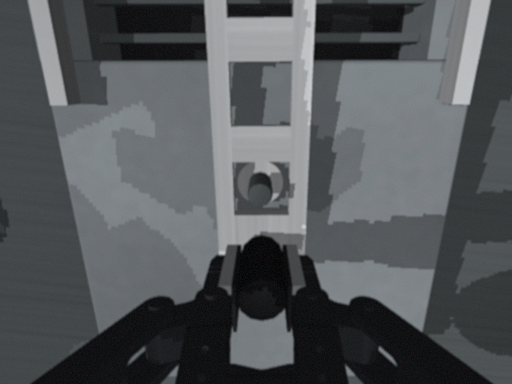

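The bar is flat (top z about 54) with the pin inside the last hole. The knob is about 36.5 mm behind the pin, so I nudge it +1.5 mm and release.

Emit:
apply_moves(
  plan=[1, 0.0015, 0, 0, 0, 1, 0.0015, 0, 0, 0, 1, 0.0015, 0, 0, 0, -1, 0.0015, 0, 0, 0, -1, 0.0015, 0, 0, 0, -1, 0.0015, 0, 0, 0, -1, 0.0015, 0, 0, 0, -1, 0.0015, 0, 0, 0],
)

```text
clock: 5.63
position: [530.6, 114.2, 64.2]
ee_rot: [0.998, 0.061, -0.0, 0.0]
contact_force: [-0.6, 0.3, -0.5]
gripper_width: 79.0
```

Emit:
apply_moves(
  plan=[-1, 0, 0, 0, 0, -1, 0, 0, 0, 0, -1, 0, 0, 0.02, 0, -1, 0, 0, 0.05, 0, -1, 0, 0, 0.09, 0, -1, 0, 0, 0.13, 0, -1, -0.03, 0, 0.165, 0, -1, -0.07, 0, 0.165, 0],
)

```text
clock: 6.3
position: [466.8, 115.9, 235.4]
ee_rot: [0.998, 0.061, 0.007, -0.002]
contact_force: [1.2, 2.7, 1.0]
gripper_width: 85.3
```

```bash
python3 - <<'E'
from h import *
s,im=snap('wrist','w7'); print(s['clock'],s['position'],s['contact_force'],s['gripper_width'])
W=cloud(im,s)
E
```

```text
6.3 [466.83488893 115.88847932 235.408625  ] [1.18659878 2.72953445 0.96197199] 85.31595223128488
```

View pics/w7.png

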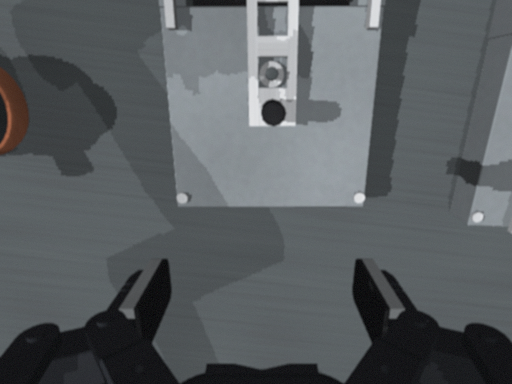

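The wrist view shows the bar flat, the pin (272,73) inside the hole nearest the knob, and the knob (273,112) free. I back off to the side and check from the fixed cameras.

Emit:
apply_moves(
  plan=[-1, -0.03, 0.16, 0, 0, -1, -0.03, 0.16, 0, 0, -1, -0.03, 0.16, 0, 0, -1, -0.08, 0.3, 0, 0, -1, -0.08, 0.3, 0, 0, -1, -0.08, 0.3, 0, 0, -1, -0.08, 0.3, 0, 0, -1, -0.08, 0.3, 0, 0],
)

```text
clock: 7.02
position: [380.3, 417.9, 228.8]
ee_rot: [0.998, 0.063, 0.0, -0.0]
contact_force: [0.1, -0.3, 0.2]
gripper_width: 85.4
```

Emit:
apply_moves(
  plan=[-1, -0.08, 0.13, 0, 0, -1, -0.08, 0.13, 0, 0, -1, -0.08, 0.13, 0, 0, -1, -0.08, 0.13, 0, 0, -1, -0.08, 0.13, 0, 0],
)

```text
clock: 7.43
position: [298.9, 548.0, 227.9]
ee_rot: [0.998, 0.064, -0.0, -0.0]
contact_force: [0.1, 0.1, 0.6]
gripper_width: 85.3
```

```bash
python3 - <<'E'
from h import *
for n in ['top','side']:
    s,im=snap(n,n+'8'); W=cloud(im); print(s['clock'],s['position'])
    old=cloud(dict(np.load(f'pics/{n}0.npz')))
    m=(np.hypot(W[...,0]-530,W[...,1]-114)<22)&(W[...,2]>88)&(W[...,2]<104); k=W[m]; print('knob',m.sum(),k.mean(0).round(1))
    m=(np.hypot(W[...,0]-564,W[...,1]-118)<12)&(W[...,2]>60)&(W[...,2]<70); k=W[m]; print('pin',m.sum(),k.mean(0).round(1))
    m=(W[...,2]>51.5)&(W[...,2]<58.5)&(W[...,0]>490)&(W[...,0]<710)&(abs(W[...,1]-121)<35)
    k=W[m]; print('bar',cv2.minAreaRect(k[:,:2].astype(np.float32)),k[:,2].mean(),np.polyfit(k[:,0],k[:,2],1)[0])
    big=cv2.resize(im['color'][:,:,::-1],None,fx=1.5,fy=1.5,interpolation=cv2.INTER_CUBIC); cv2.imwrite(f'pics/{n}8b.png',big)
    d=np.abs(W[...,2]-old[...,2]); r=(W[...,1]<-60)&(W[...,0]>400)&(W[...,0]<850); print('narrow change px',(d[r]>6).sum())
E
```

```text
7.4333 [298.94834636 548.01935833 227.92978061]
knob 87 [530.5 112.1  94.4]
pin 21 [564.1 117.3  63.7]
bar ((612.4586181640625, 123.07939910888672), (194.56753540039062, 46.32621765136719), 7.516115188598633) 53.71414998944762 0.003208756017772796
narrow change px 421
7.4833 [300.0262318  545.8476266  227.99682409]
knob 111 [528.1 116.   94.4]
pin 29 [561.6 120.   63.7]
bar ((611.6329956054688, 125.2805404663086), (195.91285705566406, 47.61726760864258), 7.494762420654297) 54.00800511802867 0.005289538386471025
narrow change px 707
```

View pics/top8b.png

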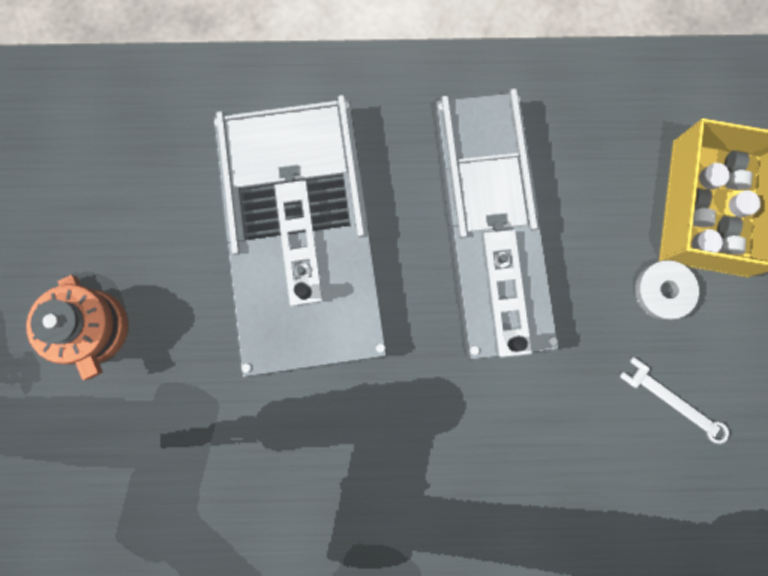

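View pics/side8b.png

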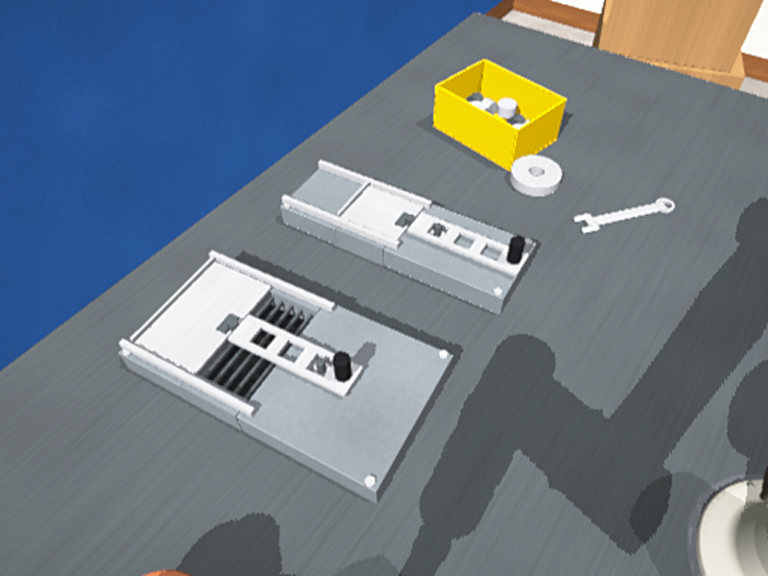

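```bash
python3 - <<'E'
from h import *
for f in ['top0','top8','side0','side8']:
    W=cloud(dict(np.load(f'pics/{f}.npz')))
    m=(W[...,1]<-60)&(W[...,1]>-260)&(W[...,0]>400)&(W[...,0]<600)
    k=W[m&(W[...,2]>88)&(W[...,2]<104)]; b=W[m&(W[...,2]>51.5)&(W[...,2]<58.5)]; print(f,k.mean(0).round(1),b.mean(0).round(1))
print(arm.job_done())
E
```

```text
top0 [ 450.  -187.3   94.4] [ 519.4 -181.7   53.6]
top8 [ 450.  -187.3   94.4] [ 517.8 -181.6   53.5]
side0 [ 448.3 -183.4   94.1] [ 518.1 -177.7   54.1]
side8 [ 448.3 -183.7   94.5] [ 517.2 -177.7   54. ]
the job is handed in; nothing more can be done
None
```

The wide vent is now fully open and its stay lies flat, with the hole nearest the knob over the pin. I lifted the stay by the knob to about 0.3 rad, pushed the shutter about 47 mm, lowered the stay, let go and backed the arm clear. The job was handed in at about 7.5 s of the 38 s limit.

**Final checks**
- **Stay:** its top face is at z of about 54 mm with almost no slope, and the pin's top stands at about 64 mm inside the last hole.
- **Opening:** the knob is about 34 mm behind the pin, against 35 mm nominal, from both fixed cameras.
- **Narrow vent:** its knob is within 0.5 mm of where it was at the start.
- **Contact:** the wrist force readings at the ends of moves were no more than about 4 N. Nothing touched the robot when I handed in.

**Checks that disagreed**
- **Pin height:** triangulating the pin gave z of about 49 mm, because the two views were too close together. I used the depth readings (about 64.5 mm) instead, which match the stated 65 mm.
- **Depth comparison:** comparing depth pixel by pixel before and after flagged several hundred changed pixels on the narrow vent's side of the bench. I put this down to edge noise without tracing it, because the knob and stay measured the same to within 2 mm.

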